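# Snap the split clip onto the pivot pin with the clip fork

### The job

Secure the pivot pin in the assembly fixture: draw the clip fork right out of its sleeve by the bare neck, lay it down on the bench and let go, then take it again by its handle. With the fork, push the split clip along the feed channel until it snaps fully home in the groove of the pin, never touching the clip with the gripper or arm, then lay the fork flat on the bench, clear of the fixture, and leave the other things on the bench where they are.

Things in the scene. Friction and masses are not known exactly. Their poses are not given: they have to be found in the camera images.
- tool_handle (a point): Centre of the clip fork's black handle (85 long, 24 wide, 26 mm high). Axes: x along the tool from handle to fork, z up. In mm along x: handle -42.5 to 42.5, bare steel neck to 117.5, prong tips at 137.5; mass centre about +20. The underside is 13 below this point, and the tool rests on it. It starts in the sleeve, handle innermost and free to slide, only neck and fork sticking out.
- tool_neck (a point): Where the bare neck of the clip fork can be gripped in the sleeve: 97.5 mm from tool_handle toward the fork, 40 mm behind the prong tips, 11 mm above the tool's underside. The neck is a bar 12 mm wide and 14 mm high (4 to 18 mm above the underside). Axes as tool_handle. It starts 35 to 50 mm outside the sleeve's mouth.
- tool_tip (a point): Mid-point between the fork's two prong tips, 8 mm above the tool's underside, 137.5 mm ahead of tool_handle; same axes. The fork is 28 mm wide over all, 8 mm thick (4 to 12 mm above the underside); each prong 6 mm wide, 14 mm long, with a 16 mm gap between them backed by a cross-bar.
- sleeve_mouth (a point): Bottom centre of the open mouth of the fixed dark steel sleeve holding the clip fork, at bench height; x points out of the mouth (draw the fork this way), z up. A roofed hood 112 mm long (x -112 to 0), 40 wide, 36 high, closed at the back, no floor: the tool slides on the bench. Inside 32 wide, 32 mm high. Low flanges reach 36 mm to each side. The bench ahead is free for 200 mm.
- sleeve_mid (a point): Middle of the length of the sleeve, 56 mm behind its mouth, 13 mm above the bench.
- tool: The clip fork, a hand tool 180 mm long, about 0.15 kg: plastic handle, steel neck, two-pronged steel fork. Origin on its underside below the handle's centre; x from handle to fork, z up.
- clip_bore (a point): Centre of the split clip's bore, 4 mm above its underside. A flat steel U 8 mm thick; x points out of its mouth, toward the pin. In mm along x: back bar -22.6 to -8.6 (42 wide), jaws to 12.3 (34 wide). A tongue 8 wide sticks out behind to -30.6: the prongs straddle it and push the back bar on either side. It starts flat in the feed channel, bore 38 to 52 mm short of the pin.
- clip: The split clip: origin under the bore centre, axes as clip_bore. Its two sprung jaws spread 2.2 mm each and close again behind the pin; over the last 15 mm it takes a push of about 8 to 20 N, then it snaps home, with its bore centred on the pin.
- pin (a point): On the axis of the upright pivot pin, half-way up a seated clip: 40 mm above the bench, 4 mm above the channel floor. x is the push direction along the feed channel toward the pin, z up. The groove is 16 mm across and starts at the floor, 11 mm high; the head above it is 22 mm across, its top 59 mm above the bench.
- fixture: Fixed fixture: origin on the bench below the pin, axes as pin. In mm: foot x -105 to 45, 80 wide, 10 high; block x -97.5 to 37.5, 62 wide, top 36 = channel floor. Feed channel x -95 to -18, rear end open: walls 44 apart; lips over its sides (underside 48, top 52 above the bench) leave an open slot 34 wide, which the fork can enter but not fingers around the neck.
- offcut: Bystander: short offcut of 40 mm aluminium profile, 60 mm long. Leave alone.
- wrench: Bystander: steel wrench lying flat, 150 mm long. Leave alone.
- bracket: Bystander: small aluminium angle bracket, 40 x 35 x 45 mm. Leave alone.
- driver: Bystander: screwdriver lying flat, 200 mm long. Leave alone.
- tape: Bystander: roll of paper tape, 90 mm across, 24 mm high. Leave alone.
- jar: Bystander: grey jar with steel cap, 75 mm high. Leave alone.
Not all that is in view belongs to the job. What is shaped like the tool but orange or red is not meant.

How it is judged:
By the outcome, as a careful person would: the job done as asked, in the order asked, and still so for the second after the job is handed in, with the robot touching nothing.
It also fails if it takes over 59 s, if anything falls off the work surface, if the arm or the gripper's body presses on something with over 40 N, if the wrist force passes 120 N, or if a joint passes its speed limit or range.

### The arm

A 7-joint arm with a two-finger parallel gripper is mounted at the origin on the work surface. World frame = base frame: x ahead of the robot, y to its left, z up, the work surface at z = 0. Lengths are in m, angles in degrees, forces in N, time in s.
With the tool pointing down it reaches from about 0.425 to 0.925 m from the base axis. Payload 6.8 kg.
Tool frame: the origin (TCP) lies midway between the tips of the shut fingers; the grasp point (between the pads) lies 19 mm behind it; y points along the fingers, z is the direction in which the jaws open and shut, and the axes are right-handed (so a half turn about y gives the same grasp; the last joint's range is limited). The gripper opens to 88 mm and grips with 3 to 60 N. Pads are 20 mm wide; open, the fingers measure 115 mm over their backs; the gripper's body (75 mm by 178 mm) begins 61 mm behind the grasp point.
Start: joints at [-79.647, 27.33, 1.283, 89.118, -0.659, 63.558, -4.761], TCP at [0.192, 0.647, 0.223] pointing down, gripper open.
Joint ranges: [-169.35, 169.35], [-19.33, 120.38], [-80.79, 83.38], [13.8, 139.57], [-78.32, 258.32], [9.67, 109.79], [-169.56, 169.56]. Speed limits (degrees/s): [136.94, 136.94, 180, 180, 180, 180, 180].

### API

Orientations are given as a 3x3 rotation matrix whose columns are the frame's x, y, z axes.
In Python, from bench import robot gives the robot as it stands.
- The arm moves only by the tool apply_moves, never from a script. Its argument "moves" is one flat list of numbers, 7 for each row, row after row: the turn, a rotation vector about the tool's x, y, z in degrees, then the shift along the tool's x, y, z in m, then the finger opening in m, from 0 to 0.0878. A call has 1 to 20 rows; each row shifts and turns the commanded pose from where the row before left it, along the tool's axes as they then stand; what a row does not reach is not made up. A row lasts 1/8 s, in which the tool goes at most 62.5 mm and 10.7 degrees, less where a joint would pass 70% of its speed; a pose out of reach is approached as far as the arm can. A call is refused whole if a number of a shift passes 0.0625 or a number of a turn 10.7, either way. A call with a gripper value outside its range is refused whole. The fingers move at their own pace and stop on an object; the grip force is fixed at half the most. Time passes only in rows, so rows that do not move let the fingers close. It gives the time, the measured TCP pose, the force and the opening at its end, in the units of the state.
- robot.state(): the state, without advancing time (a new reading comes with each control period).
- robot.read_camera(name): name is "scene" or "top"; returns a dict with "pixels" (420x560x3 uint8, blue, green, red), "fx", "fy", "cx", "cy" (pixels), "rvec" (rotation vector, rad) and "tvec" (3), from world to camera coordinates, as OpenCV has them. Camera axes: x right, y down, z forward; pixel columns grow to the right and rows downward; lengths in m; the calibration is good to about 2 mm. A picture is of the moment at which its call begins. There is no depth.
- robot.hand_in(): hands the job in, once; it reports no verdict.
The state is a dict: "time_s": time; "q": joint angles; "joint_velocities": joint speeds; "joint_torque": joint torques, N m; "tcp_pos": TCP position; "ee_rot": TCP orientation; "contact_force": force on the tool from outside, world axes, zero at the start; "torque": the same for the moment, N m; "gripper_width": finger opening in m.
Only numpy, scipy, OpenCV 4.12 (cv2) and the standard library are available. Lean on these libraries where they do the work, as an engineer would, in place of code of your own. Each camera call takes 0.05 s, during which the arm holds its last target.

## Working session

There is one attempt and no reset: what is moved stays moved. The work goes in short steps, Python scripts to look and compute and a tool call to move; the robot and the scene stay as the last step left them, time stands still between calls to the robot, and variables do not carry over. Pictures are saved under pics/ and viewed, and the job is handed in when it is done.

Besides the shell and the picture viewer there is one more tool, called after ">>>" as a command line: name --argument value ..., lists and objects as JSON in quotes. apply_moves: Moves the arm, as the interface text tells. Its arguments: {"type":"object","properties":{"moves":{"type":"array"}},"required":["moves"]}

```bash
ls; mkdir -p pics
python3 - <<'E'
from bench import robot
import cv2,pickle
s=robot.state(); print(s)
for n in("scene","top"):
    c=robot.read_camera(n); cv2.imwrite(f"pics/{n}0.png",c["pixels"]); pickle.dump(c,open(f"pics/{n}0.pkl","wb"))
    print(n,c["fx"],c["fy"],c["cx"],c["cy"],c["rvec"],c["tvec"])
E
```

```text
pics
{'time_s': 0.0, 'q': array([-79.64778217,  27.37541489,   1.27849378,  89.17539602,
        -0.66001348,  63.55771262,  -4.7623679 ]), 'joint_velocities': array([-0.05491882, -0.01597232,  0.02753173,  0.02149003,  0.01423625,
        0.09324193, -0.00037241]), 'joint_torque': array([-4.72931151e-04, -5.82847238e+01,  1.53487008e+00, -2.72614163e+01,
       -5.42817498e-02,  1.67693663e-02,  1.43855777e-04]), 'tcp_pos': array([0.19205507, 0.64649521, 0.22170715]), 'ee_rot': array([[ 9.58596906e-01, -4.05159283e-04,  2.84766233e-01],
       [-2.84766504e-01, -1.71964556e-03,  9.58595369e-01],
       [ 1.01313177e-04, -9.99998439e-01, -1.76382271e-03]]), 'contact_force': array([-0.08658437,  0.0532223 , -0.78568095]), 'torque': array([0.05223857, 0.02087224, 0.02003174]), 'gripper_width': 0.08772258742240281}
scene 468.10905659794946 468.10905659794946 277.0639859856093 213.59265651534525 [ 2.47454101  0.8765068  -0.23704756] [-0.36382891 -0.28414692  2.0501636 ]
top 460.0166278389006 460.0166278389006 277.6388860521694 210.42889864967887 [ 2.12827398 -2.14069899  0.18772839] [-0.0789878   0.53071891  1.33997308]
```

View pics/scene0.png

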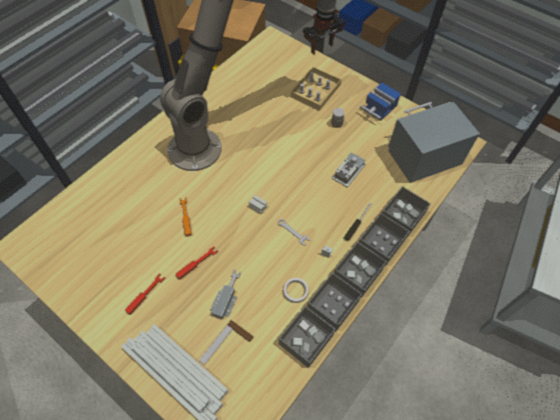

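View pics/top0.png

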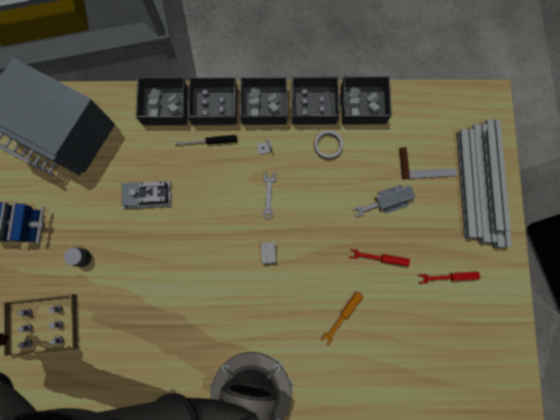

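The sleeve with the neck and fork sticking out is at top (395,198), fork tips about (357,212). In scene it is at (225,300), fork at (236,275). The fixture is at top (147,194) and scene (348,168). Things that could be taken for the fork: grey fork in the sleeve, top (368,208) (chosen); red tools (380,258) and (450,277); orange tool (343,317); also the screwdriver (207,140) and wrench (269,195).

```bash
cat > h.py <<'E'
import cv2,numpy as np,pickle
def load(n): return pickle.load(open(f"pics/{n}.pkl","rb"))
def cam(c):
    R=cv2.Rodrigues(np.array(c["rvec"],float))[0]; t=np.array(c["tvec"],float).ravel()
    return R,t
def ray(c,u,v,z):
    R,t=cam(c); d=R.T@np.array([(u-c["cx"])/c["fx"],(v-c["cy"])/c["fy"],1]); o=-R.T@t
    return o+d*(z-o[2])/d[2]
def proj(c,p):
    R,t=cam(c); q=R@np.array(p,float)+t
    return np.array([c["fx"]*q[0]/q[2]+c["cx"],c["fy"]*q[1]/q[2]+c["cy"]])
def crop(c,u0,v0,u1,v1,k,fn):
    im=c["pixels"][v0:v1,u0:u1]; cv2.imwrite(fn,cv2.resize(im,None,fx=k,fy=k,interpolation=cv2.INTER_CUBIC))
def snap(tag):
    from bench import robot
    o=[]
    for n in("scene","top"):
        c=robot.read_camera(n); pickle.dump(c,open(f"pics/{n}{tag}.pkl","wb")); o.append(c)
    return o
E
python3 - <<'E'
from h import *
t=load("top0");s=load("scene0")
a=[cv2.resize(t["pixels"][170:230,345:425],None,fx=5,fy=5,interpolation=2),cv2.resize(t["pixels"][164:224,112:192],None,fx=5,fy=5,interpolation=2)]
b=[cv2.resize(s["pixels"][262:322,190:270],None,fx=5,fy=5,interpolation=2),cv2.resize(s["pixels"][140:200,312:392],None,fx=5,fy=5,interpolation=2)]
cv2.imwrite("pics/c0.png",np.vstack([np.hstack(a),np.hstack(b)]))
R,tt=cam(t);print(-R.T@tt); R,tt=cam(s);print(-R.T@tt)
for p in [(395,198),(357,212),(147,194)]: print(ray(t,*p,.0))
E
```

```text
[ 0.29502864 -0.07468917  1.41096035]
[ 1.09158763 -0.77832782  1.61830899]
[ 0.57558008 -0.44996536  0.        ]
[ 0.53179116 -0.32933781  0.        ]
[0.59246512 0.3259588  0.        ]
```

View pics/c0.png

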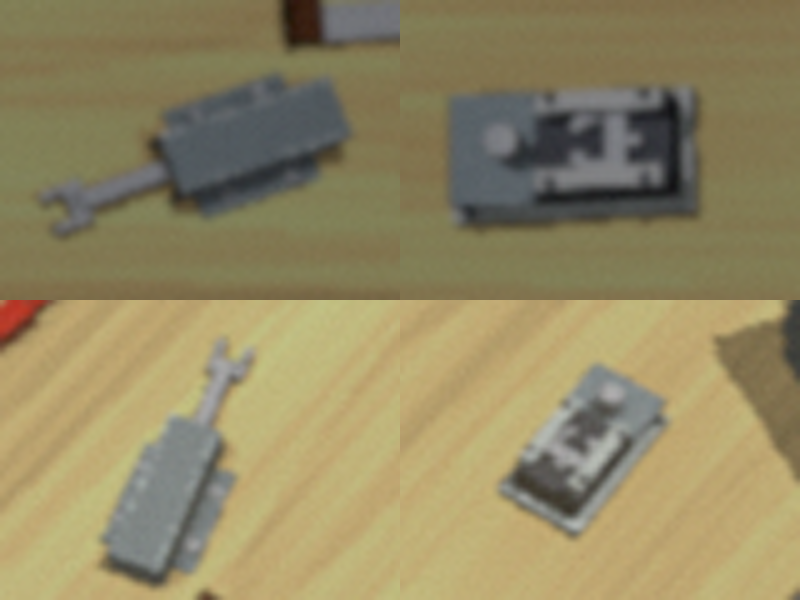

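The chosen tool is the grey fork in the sleeve: its prong tips are at top px (354,213) and its neck enters the mouth near (378,206). The fixture's pin head is at top (132,192), and the clip's tongue points right, so the push runs to the left in the image (+y). Next I measure both.

Run:
```python
from h import *
t=load("top0");s=load("scene0")
def sub(c,u0,v0,u1,v1,k=8):
    im=cv2.resize(c["pixels"][v0:v1,u0:u1],None,fx=k,fy=k,interpolation=cv2.INTER_CUBIC)
    return im
def mask(im,th): 
    return ((im[...,2].astype(int)-im[...,0])<th).astype(np.uint8)  # R-B small => grey
k=8
def tops(c,box,th):
    im=sub(c,*box,k); m=mask(im,th); n,l,st,ce=cv2.connectedComponentsWithStats(m)
    i=1+np.argmax(st[1:,4]); m=(l==i).astype(np.uint8); return im,m
for nm,c,box in(("top",t,(345,170,425,230)),("scene",s,(205,262,255,322))):
    im,m=tops(c,box,22); cv2.imwrite(f"pics/m_{nm}.png",cv2.addWeighted(im,.6,cv2.merge([m*0,m*0,m*255]),.4,0))
    px=c["pixels"][box[1]:box[3],box[0]:box[2]].astype(int); print(np.percentile(px[...,2]-px[...,0],[5,20,40,50,60,80]))
# pin heads: bright blob
```

```text
[-12.  12.  43.  45.  46.  49.]
[-5. 21. 68. 71. 73. 75.]
```

View pics/m_top.png

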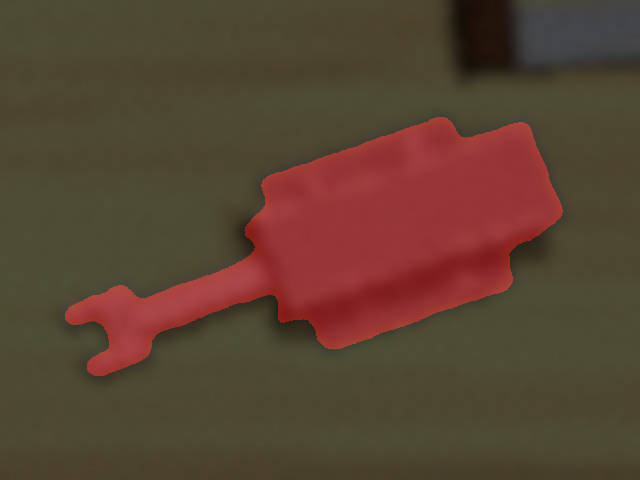

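View pics/m_scene.png

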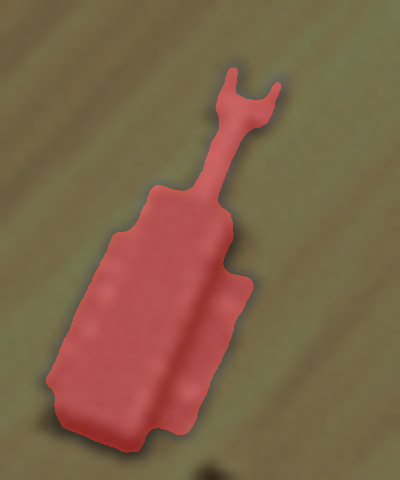

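Run:
```python
from h import *
t=load("top0");s=load("scene0")
f=lambda box,p:((p[0]+.5)/8-.5+box[0],(p[1]+.5)/8-.5+box[1])
bt=(345,170);bs=(205,262)
T=lambda p,z:ray(t,*f(bt,p),z)[:2]; S=lambda p,z:ray(s,*f(bs,p),z)[:2]
def show(n,F,a,b,z): 
    A,B=F(a,z),F(b,z); d=A-B; print(n,A.round(4),B.round(4),"len",np.hypot(*d).round(4),"ang",np.degrees(np.arctan2(d[1],d[0])).round(2))
show("top prong tips",T,(66,316),(88,369),.010)
show("top neck",T,(152,315),(257,275),.016)
show("top flange edge",T,(265,183),(437,118),.004)
show("top roof back",T,(530,125),(562,213),.036)
show("top roof left front/back",T,(272,228),(530,125),.036)
show("scene prong tips",S,(233,68),(279,83),.010)
show("scene neck",S,(235,130),(205,195),.016)
# pin head
for c,nm,b in((t,"top",(120,182,146,204)),(s,"scene",(342,148,366,170))):
    im=cv2.resize(c["pixels"][b[1]:b[3],b[0]:b[2]],None,fx=20,fy=20,interpolation=cv2.INTER_CUBIC); cv2.imwrite(f"pics/pin_{nm}.png",im)
im=cv2.resize(t["pixels"][174:214,115:180],None,fx=12,fy=12,interpolation=cv2.INTER_CUBIC);cv2.imwrite("pics/fix_top.png",im)
im=cv2.resize(s["pixels"][148:192,325:375],None,fx=12,fy=12,interpolation=cv2.INTER_CUBIC);cv2.imwrite("pics/fix_scene.png",im)
```

```text
top prong tips [ 0.5394 -0.3149] [ 0.5186 -0.3227] len 0.0222 ang 20.53
top neck [ 0.5386 -0.347 ] [ 0.554  -0.3882] len 0.044 ang 110.58
top flange edge [ 0.5928 -0.3956] [ 0.6185 -0.4642] len 0.0733 ang 110.51
top roof back [ 0.6082 -0.4909] [ 0.5737 -0.5012] len 0.036 ang 16.68
top roof left front/back [ 0.5685 -0.3902] [ 0.6082 -0.4909] len 0.1083 ang 111.52
scene prong tips [ 0.5225 -0.3247] [ 0.5442 -0.3169] len 0.023 ang -160.17
scene neck [ 0.546 -0.349] [ 0.5565 -0.3814] len 0.0341 ang 108.07
```

View pics/fix_top.png

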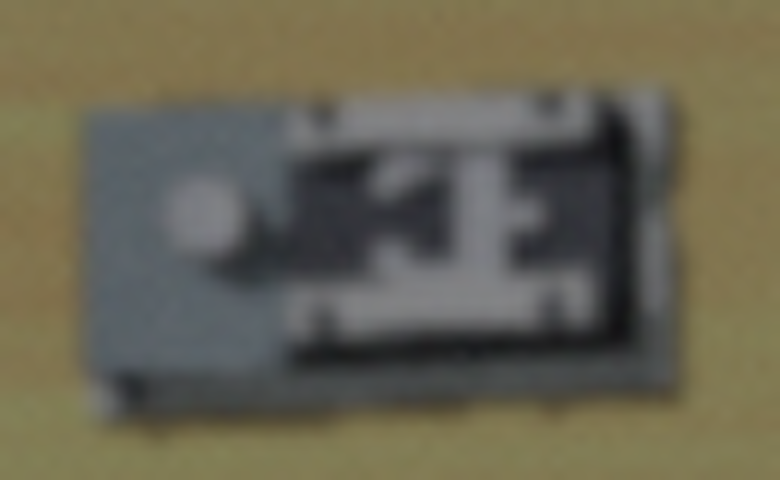

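View pics/fix_scene.png

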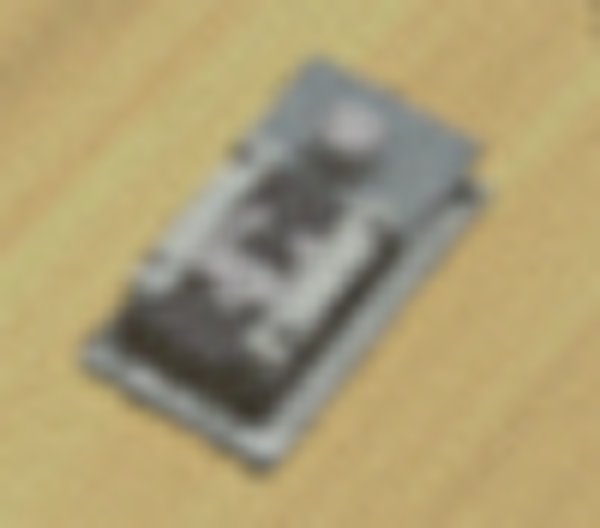

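Run:
```python
from h import *
t=load("top0");s=load("scene0")
f=lambda b,p:((p[0]+.5)/12-.5+b[0],(p[1]+.5)/12-.5+b[1])
T=lambda p,z:ray(t,*f((115,174),p),z)[:2]; S=lambda p,z:ray(s,*f((325,148),p),z)[:2]
print("pin top",T((206,217),.059),"scene",S((352,132),.059))
def show(n,F,a,b,z): 
    A,B=F(a,z),F(b,z); d=A-B; print(n,A.round(4),B.round(4),"len",np.hypot(*d).round(4),"ang",np.degrees(np.arctan2(d[1],d[0])).round(2))
show("foot lower edge",T,(100,415),(680,393),.01)
show("lip ends",T,(290,150),(600,138),.052)
show("lip low inner",T,(290,282),(600,267),.052)
show("lip low outer",T,(290,345),(600,335),.052)
show("block back edge",T,(88,105),(95,370),.036)
show("tongue-backbar",T,(455,213),(545,213),.044)
show("jaw tips",T,(372,185),(372,262),.044)
show("S foot right edge",S,(488,200),(262,468),.01)
show("S foot rear edge",S,(85,362),(262,468),.01)
show("S block front",S,(312,55),(485,150),.036)
```

```text
pin top [0.58754421 0.35531567] scene [0.59303367 0.35421306]
foot lower edge [0.5462 0.3957] [0.5511 0.2467] len 0.149 ang 91.9
lip ends [0.6062 0.3372] [0.6089 0.2594] len 0.0779 ang 91.98
lip low inner [0.5723 0.3357] [0.5757 0.2582] len 0.0776 ang 92.53
lip low outer [0.5562 0.335 ] [0.5583 0.2576] len 0.0774 ang 91.58
block back edge [0.6219 0.3941] [0.5531 0.3888] len 0.069 ang 4.4
tongue-backbar [0.5915 0.2973] [0.5914 0.2746] len 0.0227 ang 89.7
jaw tips [0.5988 0.3185] [0.579  0.3177] len 0.0199 ang 2.43
S foot right edge [0.632  0.3952] [0.635  0.2498] len 0.1454 ang 91.19
S foot rear edge [0.5616 0.2476] [0.635  0.2498] len 0.0734 ang -178.3
S block front [0.5553 0.3904] [0.6265 0.3939] len 0.0712 ang -177.2
```

Both views give the fork heading at about 110.5°, neck point near (0.545, -0.358), about 39 mm outside the mouth, which fits the 35–50 given. The channel heading is about 92°, with the pin near (0.590, 0.355). The scene view reads about 5 mm higher in x than the top view, so I will average them and check against the arm once it is in view. First leg and turn now.

>>> apply_moves --moves '[0,0,0,0.0366,0,-0.0336,0.0878,0,0,0,0.0366,0,-0.0336,0.0878,0,0,0,0.0366,0,-0.0336,0.0878,0,0,0,0.0366,0,-0.0336,0.0878,0,0,0,0.0366,0,-0.0336,0.0878,0,0,0,0.0366,0,-0.0336,0.0878,0,0,0,0.0366,0,-0.0336,0.0878,0,0,0,0.0366,0,-0.0336,0.0878,0,0,0,0.0366,0,-0.0336,0.0878,0,0,0,0.0366,0,-0.0336,0.0878,0,0,0,0.0366,0,-0.0336,0.0878,0,0,0,0.0366,0,-0.0336,0.0878,0,0,0,0.0366,0,-0.0336,0.0878,0,0,0,0.0366,0,-0.0336,0.0878,0,10.6,0,0,0,0,0.0878,0,10.6,0,0,0,0,0.0878,0,10.6,0,0,0,0,0.0878,0,10.6,0,0,0,0,0.0878,0,10.6,0,0,0,0,0.0878]'

```text
time_s: 2.48
tcp_pos: [0.5491, 0.0502, 0.2223]
ee_rot: [[0.344, -0.001, 0.939], [-0.939, -0.0, 0.344], [-0.0, -1.0, -0.001]]
contact_force: [0.3, 0.1, -0.0]
gripper_width: 0.0879
```

>>> apply_moves --moves '[0,0,0,0.0477,0.0125,-0.018,0.0878,0,0,0,0.0477,0.0125,-0.018,0.0878,0,0,0,0.0477,0.0125,-0.018,0.0878,0,0,0,0.0477,0.0125,-0.018,0.0878,0,0,0,0.0477,0.0125,-0.018,0.0878,0,0,0,0.0477,0.0125,-0.018,0.0878,0,0,0,0.0477,0.0125,-0.018,0.0878,0,0,0,0.0477,0.0125,-0.018,0.0878,0,0,0,0,0,0,0.0878]'

```text
time_s: 3.6
tcp_pos: [0.545, -0.3626, 0.1214]
ee_rot: [[0.343, -0.003, 0.939], [-0.939, -0.002, 0.343], [0.001, -1.0, -0.003]]
contact_force: [-0.8, 0.9, 0.4]
gripper_width: 0.088
```

Run:
```python
from h import *
from bench import robot
s,t=snap("1"); st=robot.state(); print(st["tcp_pos"],st["time_s"])
cv2.imwrite("pics/c1.png",np.hstack([cv2.resize(t["pixels"][160:240,330:420],None,fx=4,fy=4,interpolation=2),cv2.resize(s["pixels"][225:305,190:280],None,fx=4,fy=4,interpolation=2)]))
print(proj(t,st["tcp_pos"]),proj(s,st["tcp_pos"]))
```

```text
[ 0.54731032 -0.35759324  0.12195765] 3.7
[374.12602179 199.48931549] [230.24860018 267.86219817]
```

View pics/c1.png

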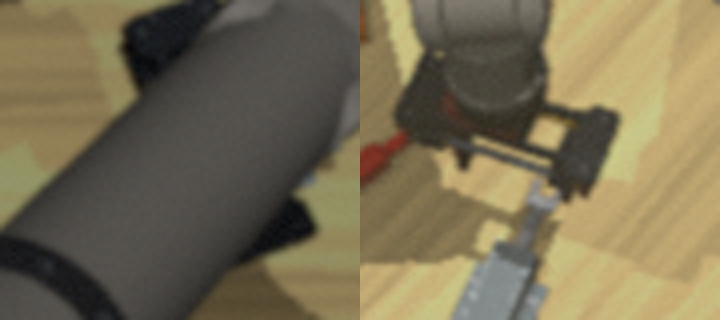

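Scene view: the finger tips straddle the neck at about (216,266) and (241,273). Their midpoint is within 2 px of the projected TCP, so the scene camera and arm agree. Going down.

>>> apply_moves --moves '[0,0,0,0,0.03,0,0.0878,0,0,0,0,0.03,0,0.0878,0,0,0,0,0.03,0,0.0878,0,0,0,0,0.018,0,0.0878,0,0,0,0,0.005,0,0.0878,0,0,0,0,0,0,0.0878,0,0,0,0,0,0,0.0878]'

```text
time_s: 4.58
tcp_pos: [0.5485, -0.3581, 0.0108]
ee_rot: [[0.349, 0.002, 0.937], [-0.937, -0.001, 0.349], [0.001, -1.0, 0.001]]
contact_force: [0.7, -0.4, 0.3]
gripper_width: 0.088
```

Run:
```python
from h import *
from bench import robot
st=robot.state(); print(st["tcp_pos"],st["contact_force"])
s,t=snap("2")
cv2.imwrite("pics/c2.png",cv2.resize(s["pixels"][235:315,190:280],None,fx=7,fy=7,interpolation=2))
```

```text
[ 0.54853577 -0.35809155  0.01079265] [ 0.74195885 -0.44356556  0.28446317]
```

View pics/c2.png

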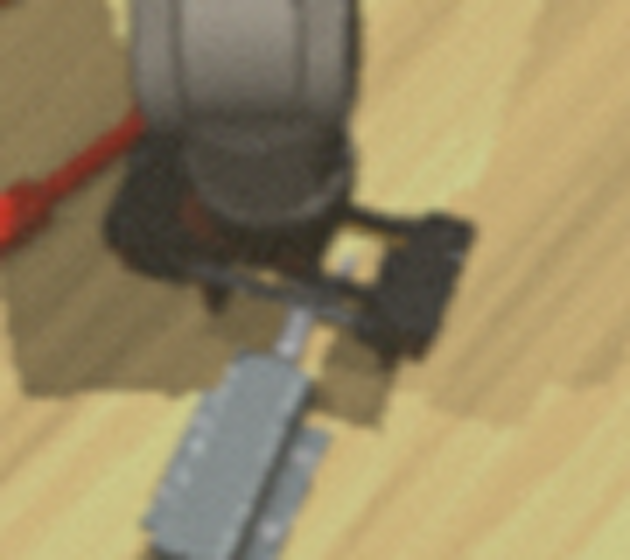

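The neck is between the fingers at crop (290,335), near the middle. Lower 5 mm more and close.

>>> apply_moves --moves '[0,0,0,0,0.005,0,0.0878,0,0,0,0,0,0,0.03,0,0,0,0,0,0,0.008,0,0,0,0,0,0,0.0,0,0,0,0,0,0,0.0,0,0,0,0,0,0,0.0,0,0,0,0,0,0,0.0]'

```text
time_s: 5.55
tcp_pos: [0.5479, -0.3577, 0.0047]
ee_rot: [[0.349, 0.0, 0.937], [-0.937, 0.0, 0.349], [-0.0, -1.0, 0.0]]
contact_force: [0.1, 0.7, -0.3]
gripper_width: 0.0315
```

>>> apply_moves --moves '[0,0,0,0,0,0,0.0,0,0,0,0,0,0,0.0,0,0,0,0,0,0,0.0,0,0,0,0,0,0,0.0,0,0,0,0,0,0,0.0]'

```text
time_s: 6.18
tcp_pos: [0.5476, -0.3577, 0.0046]
ee_rot: [[0.349, -0.0, 0.937], [-0.937, 0.0, 0.349], [-0.0, -1.0, -0.0]]
contact_force: [0.0, 0.8, 1.2]
gripper_width: 0.0118
```

>>> apply_moves --moves '[0,0,0,-0.01,0,0,0.0,0,0,0,-0.015,0,0,0.0,0,0,0,-0.02,0,0,0.0,0,0,0,-0.02,0,0,0.0,0,0,0,-0.02,0,0,0.0,0,0,0,-0.02,0,0,0.0,0,0,0,-0.02,0,0,0.0,0,0,0,-0.015,0,0,0.0,0,0,0,-0.01,0,0,0.0,0,0,0,0,0,0,0.0,0,0,0,0,0,0,0.0]'

```text
time_s: 7.55
tcp_pos: [0.4956, -0.2176, 0.0047]
ee_rot: [[0.349, 0.0, 0.937], [-0.937, -0.0, 0.349], [0.0, -1.0, 0.0]]
contact_force: [0.1, 1.2, -0.8]
gripper_width: 0.0117
```

Run:
```python
from h import *
s,t=snap("3")
cv2.imwrite("pics/c3.png",np.hstack([cv2.resize(t["pixels"][160:240,310:420],None,fx=4,fy=4,interpolation=2),cv2.resize(s["pixels"][225:315,190:280],None,fx=4,fy=4,interpolation=2)[:320]]))
```

```text
(no output)
```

View pics/c3.png

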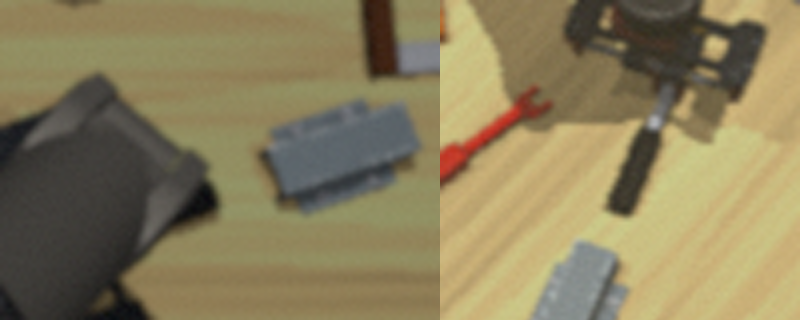

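The tool is fully out: in the scene crop the black handle runs (650,130)-(620,210), well clear of the mouth at (600,245), and the width held is 11.7 mm. It is already lying on the bench, so open and rise.

>>> apply_moves --moves '[0,0,0,0,0,0,0.05,0,0,0,0,0,0,0.05,0,0,0,0,0,0,0.05,0,0,0,0,0,0,0.05,0,0,0,0,0,0,0.05,0,0,0,0,0,0,0.05,0,0,0,0,-0.02,0,0.06,0,0,0,0,-0.03,0,0.06,0,0,0,0,-0.03,0,0.06,0,0,0,0.04,-0.03,0,0.06,0,0,0,0.045,0,0,0.06,0,0,0,0,0,0,0.06]'

```text
time_s: 9.15
tcp_pos: [0.5254, -0.3004, 0.1154]
ee_rot: [[0.346, 0.002, 0.938], [-0.938, -0.003, 0.346], [0.003, -1.0, 0.0]]
contact_force: [-0.3, 0.8, -1.2]
gripper_width: 0.0602
```

Run:
```python
from h import *
from bench import robot
s,t=snap("4"); st=robot.state(); print(st["tcp_pos"],st["gripper_width"])
cv2.imwrite("pics/c4.png",cv2.resize(s["pixels"][215:315,190:300],None,fx=6,fy=6,interpolation=2))
cv2.imwrite("pics/c4t.png",cv2.resize(t["pixels"][160:260,290:420],None,fx=6,fy=6,interpolation=2))
```

```text
[ 0.5245165  -0.29640974  0.11414255] 0.060194880262387236
```

View pics/c4.png

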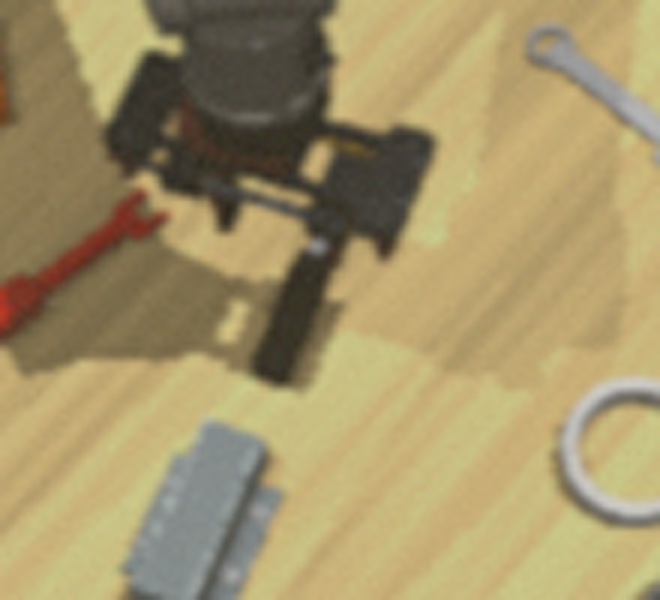

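View pics/c4t.png

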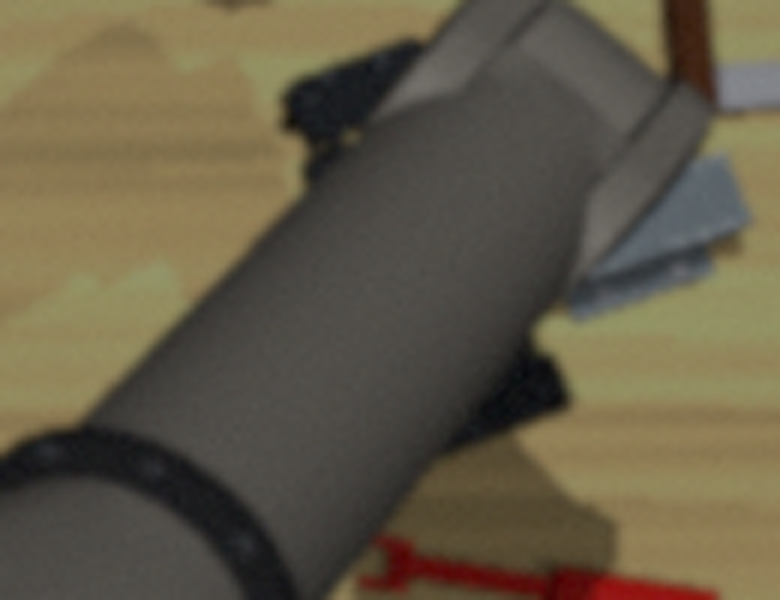

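Run:
```python
from h import *
s=load("scene4")
f=lambda p:((p[0]+.5)/6-.5+190,(p[1]+.5)/6-.5+215)
A=ray(s,*f((274,372)),.015)[:2];B=ray(s,*f((317,248)),.022)[:2]
d=B-A;print(A,B,np.hypot(*d),np.degrees(np.arctan2(d[1],d[0])))
u=np.array([np.cos(np.radians(110.3)),np.sin(np.radians(110.3))])
print("expected handle centre by grip", np.array([.4956,-.2176])-u*.0975)
print("handle centre by image",A+u*.0425)
```

```text
[ 0.54613079 -0.34199624] [ 0.51380439 -0.26418373] 0.08426020772564825 112.55993687148406
expected handle centre by grip [ 0.52942623 -0.30904417]
handle centre by image [ 0.53138603 -0.30213596]
```

The handle measures 84 mm (should be 85), centre about (0.530,-0.305), so the TCP is about 9 mm forward of centre, which is good. Descend and grip.

>>> apply_moves --moves '[0,0,0,0,0.03,0,0.06,0,0,0,0,0.03,0,0.06,0,0,0,0,0.03,0,0.06,0,0,0,0,0.015,0,0.06,0,0,0,0,0.0035,0,0.06,0,0,0,0,0,0,0.06,0,0,0,0,0,0,0.0,0,0,0,0,0,0,0.0,0,0,0,0,0,0,0.0,0,0,0,0,0,0,0.0,0,0,0,0,0,0,0.0,0,0,0,0,0,0,0.0,0,0,0,0,0,0,0.0]'

```text
time_s: 10.88
tcp_pos: [0.5252, -0.2968, 0.0063]
ee_rot: [[0.349, 0.0, 0.937], [-0.937, 0.0, 0.349], [0.0, -1.0, 0.0]]
contact_force: [-1.0, -0.3, 3.2]
gripper_width: 0.0241
```

>>> apply_moves --moves '[0,0,0,0,-0.03,0,0.0,0,0,0,0,-0.03,0,0.0,0,0,0,0,-0.03,0,0.0,0,0,0,-0.0427,0,0.0258,0.0,0,0,0,-0.0427,0,0.0258,0.0,0,0,0,-0.0427,0,0.0258,0.0,0,0,0,-0.0427,0,0.0258,0.0,0,0,0,-0.0427,0,0.0258,0.0,0,0,0,-0.0427,0,0.0258,0.0,0,0,0,-0.0427,0,0.0258,0.0,0,0,0,-0.0427,0,0.0258,0.0,0,9,0,0,0,0,0.0,0,9,0,0,0,0,0.0,0,0,0,0,0,0,0.0,0,0,0,0,0,0,0.0]'

```text
time_s: 12.75
tcp_pos: [0.5989, 0.0953, 0.0959]
ee_rot: [[0.046, -0.0, 0.999], [-0.999, -0.0, 0.046], [0.0, -1.0, -0.0]]
contact_force: [0.6, 0.4, -0.5]
gripper_width: 0.0237
```

Run:
```python
from h import *
from bench import robot
s,t=snap("5"); st=robot.state(); print(st["tcp_pos"],st["gripper_width"],st["ee_rot"].round(3))
cv2.imwrite("pics/c5.png",cv2.resize(s["pixels"][130:240,290:400],None,fx=6,fy=6,interpolation=2)[:600])
cv2.imwrite("pics/c5t.png",cv2.resize(t["pixels"][160:240,110:240],None,fx=6,fy=6,interpolation=2))
```

```text
[0.59904513 0.09522322 0.09607367] 0.023418666974760968 [[ 0.044 -0.     0.999]
 [-0.999  0.     0.044]
 [-0.    -1.    -0.   ]]
```

View pics/c5.png

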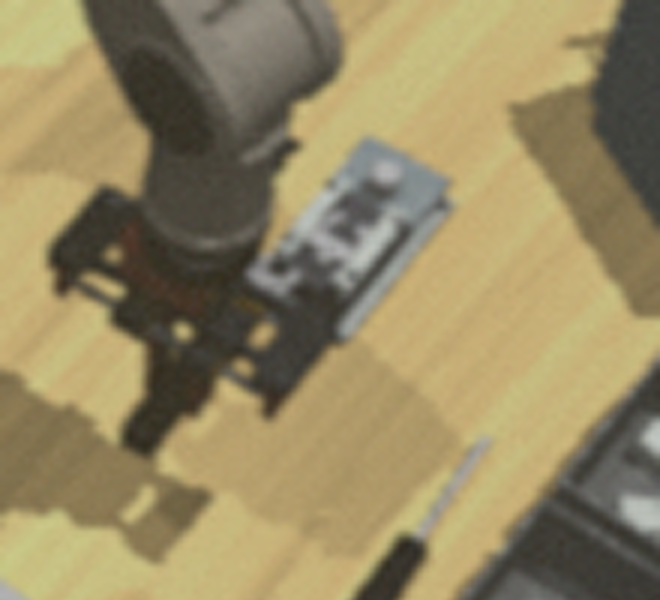

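View pics/c5t.png

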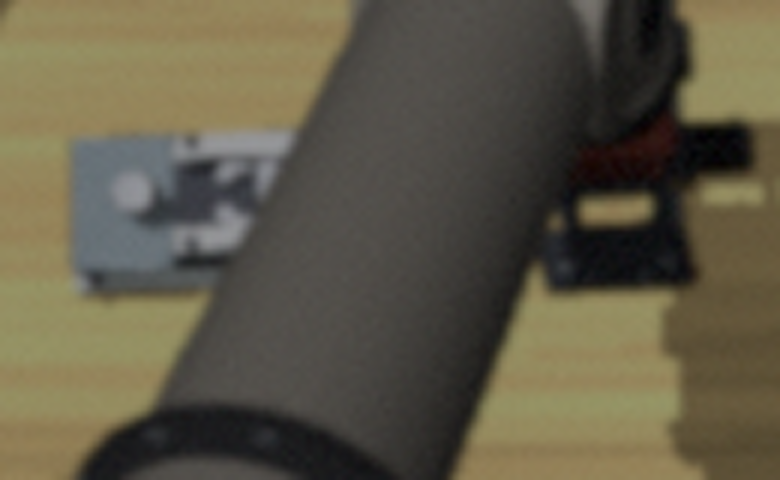

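Run:
```python
from h import *
s=load("scene5")
cv2.imwrite("pics/c5z.png",cv2.resize(s["pixels"][148:202,320:375],None,fx=11,fy=11,interpolation=cv2.INTER_CUBIC))
for y,z in((.0975,0),):
    pass
P=np.array([.599,.0952]);d=np.array([-.045,.999])
tip=P+d*.1285; print(tip)
for w in(-.011,.011):
    q=tip+w*np.array([.999,.045]); print("exp prong",(proj(s,[*q,.0897+.012])-[320,148])*11)
```

```text
[0.5932175 0.2235715]
exp prong [160.91604303 253.42338474]
exp prong [212.22685684 282.90065381]
```

View pics/c5z.png

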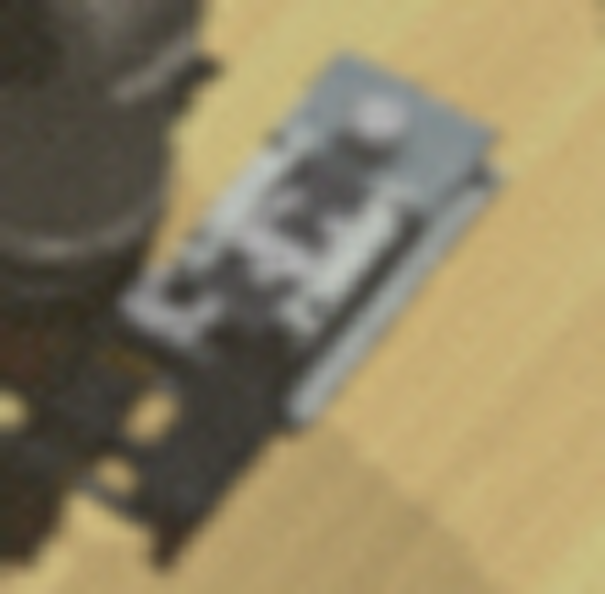

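The fork tips show at zoom px ~(167,270) and (218,308), some 20 zoomed px (2 px) below the prediction. I lower to push height short of the foot and measure again.

>>> apply_moves --moves '[0,0,0,0,0.02,0,0.0,0,0,0,0,0.02,0,0.0,0,0,0,0,0.0155,0,0.0,0,0,0,0,0,0,0.0,0,0,0,0,0,0,0.0]'

```text
time_s: 13.48
tcp_pos: [0.5995, 0.0952, 0.0407]
ee_rot: [[0.043, 0.0, 0.999], [-0.999, -0.0, 0.043], [0.0, -1.0, 0.0]]
contact_force: [0.7, 0.2, -1.2]
gripper_width: 0.0237
```

Run:
```python
from h import *
from bench import robot
s,t=snap("6"); st=robot.state(); print(st["tcp_pos"],st["gripper_width"],st["ee_rot"].round(3))
cv2.imwrite("pics/c6z.png",cv2.resize(s["pixels"][148:202,315:375],None,fx=11,fy=11,interpolation=cv2.INTER_CUBIC))
cv2.imwrite("pics/c6t.png",cv2.resize(t["pixels"][165:225,115:195],None,fx=9,fy=9,interpolation=cv2.INTER_CUBIC))
P=st["tcp_pos"];R=st["ee_rot"];d=-R[:2,0];n=R[:2,2]
tip=P[:2]+d*.1285; print(tip)
z=P[2]-.0063+.012
for w in(-.011,.011):
    for L in (.1285,.12):
        q=P[:2]+d*L+w*n; print("exp prong",L,w,(proj(s,[*q,z])-[315,148])*11, (proj(s,[*q,z-.006])-[315,148])*11)
```

```text
[0.59975643 0.09545144 0.04124694] 0.02345557986877313 [[ 0.043  0.001  0.999]
 [-0.999  0.     0.043]
 [-0.    -1.     0.001]]
[0.59426229 0.22383393]
exp prong 0.1285 -0.011 [202.6627577  341.20171597] [200.95012315 350.45462762]
exp prong 0.12 -0.011 [190.15827445 356.32468015] [188.47620032 365.55377083]
exp prong 0.1285 0.011 [252.59340588 370.34753533] [250.74005571 379.55395565]
exp prong 0.12 0.011 [240.13716242 385.57697438] [238.31409034 394.75911751]
```

View pics/c6z.png

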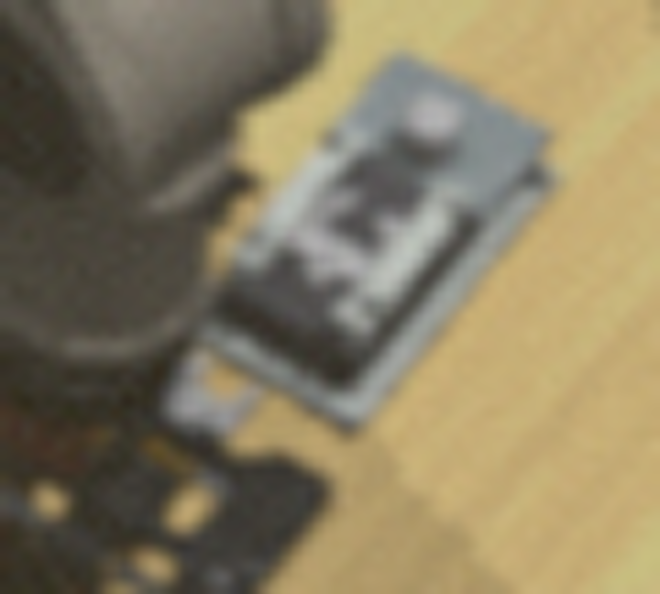

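View pics/c6t.png

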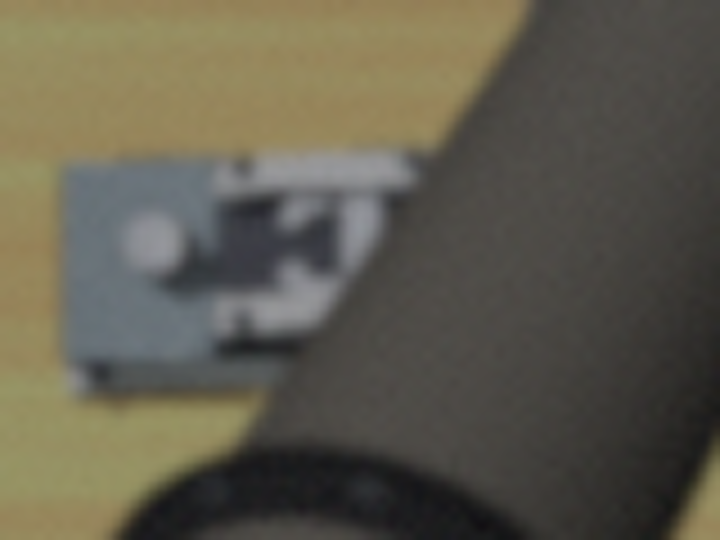

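Prong tips are at zoom (203,353) and (258,390). In each camera's own frame the tip midpoint lies within about 2 mm of the slot line. I turn 0.5°, shift 1.8 mm, lower 1 mm, advance to just short of the channel and check again.

>>> apply_moves --moves '[0,0.5,0,0,0.0012,0,0.0,0,0,0,0,0,-0.0018,0.0,0,0,0,-0.01,0,0,0.0,0,0,0,-0.01,0,0,0.0,0,0,0,-0.008,0,0,0.0,0,0,0,0,0,0,0.0,0,0,0,0,0,0,0.0]'

```text
time_s: 14.45
tcp_pos: [0.5964, 0.1231, 0.0394]
ee_rot: [[0.034, 0.0, 0.999], [-0.999, -0.0, 0.034], [0.0, -1.0, -0.0]]
contact_force: [-0.8, 0.4, -1.4]
gripper_width: 0.0239
```

Run:
```python
from h import *
from bench import robot
s,t=snap("7"); st=robot.state(); print(st["tcp_pos"],st["gripper_width"],st["ee_rot"].round(4))
a=cv2.resize(s["pixels"][148:202,320:375],None,fx=11,fy=11,interpolation=cv2.INTER_CUBIC)
cv2.imwrite("pics/c7z.png",a)
```

```text
[0.5964613  0.12281907 0.03950064] 0.02377011433308413 [[ 3.350e-02  1.000e-04  9.994e-01]
 [-9.994e-01 -3.000e-04  3.350e-02]
 [ 3.000e-04 -1.000e+00  1.000e-04]]
```

View pics/c7z.png

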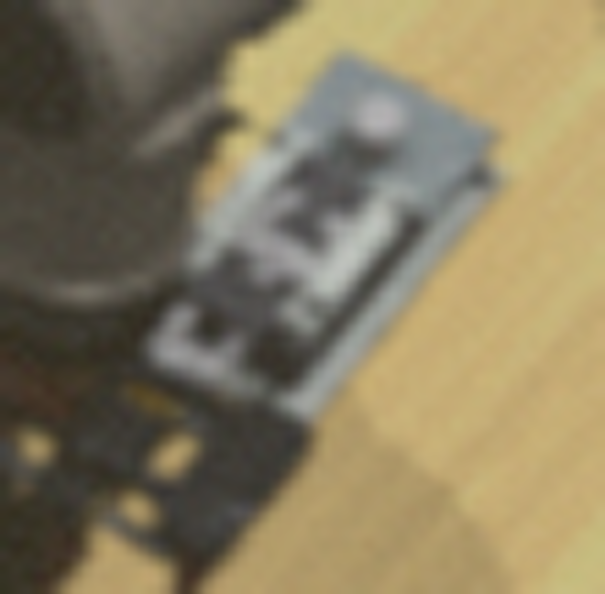

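Run:
```python
from h import *
s=load("scene7")
f=lambda p:((p[0]+.5)/11-.5+320,(p[1]+.5)/11-.5+148)
pin=ray(s,*f((378,116)),.059)[:2]; a=ray(s,*f((190,310)),.045)[:2]; b=ray(s,*f((238,345)),.045)[:2]
m=(a+b)/2; print(pin,a,b,m,np.hypot(*(a-b)))
for ang in (91.5,92,92.5):
    d=np.array([np.cos(np.radians(ang)),np.sin(np.radians(ang))]); v=m-pin
    print(ang,"along",v@d,"lateral(+x side)",v@np.array([d[1],-d[0]]))
```

```text
[0.59181854 0.35625536] [0.58391381 0.24683024] [0.60697851 0.24506669] [0.59544616 0.24594846] 0.023132020416026786
91.5 along -0.11036405333649336 lateral(+x side) 0.000738878130399332
92 along -0.11036629885775058 lateral(+x side) -0.00022424583300118095
92.5 along -0.11036013955804928 lateral(+x side) -0.0011873527192132849
```

Laterally aligned to about 1 mm, with tips about 110 mm short of the pin in this view. Enter the channel slowly.

>>> apply_moves --moves '[0,0,0,-0.006,0,0,0.0,0,0,0,-0.006,0,0,0.0,0,0,0,-0.006,0,0,0.0,0,0,0,-0.006,0,0,0.0,0,0,0,0,0,0,0.0]'

```text
time_s: 15.18
tcp_pos: [0.5955, 0.1483, 0.0393]
ee_rot: [[0.035, -0.0, 0.999], [-0.999, 0.0, 0.035], [-0.0, -1.0, -0.0]]
contact_force: [0.3, -0.2, -2.1]
gripper_width: 0.0237
```

Run:
```python
from h import *
from bench import robot
s,t=snap("8"); st=robot.state(); print(st["tcp_pos"],st["contact_force"],st["torque"])
a=cv2.resize(s["pixels"][148:202,320:375],None,fx=11,fy=11,interpolation=cv2.INTER_CUBIC)
cv2.imwrite("pics/c8z.png",a)
```

```text
[0.59559714 0.1472894  0.03946617] [ 0.49945915 -1.04034708 -1.87977846] [-0.10390289  0.0835984  -0.01005807]
```

View pics/c8z.png

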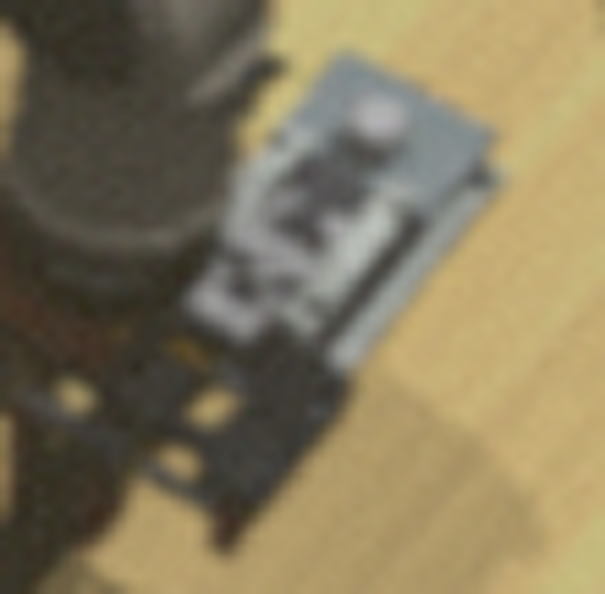

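The prongs are inside the slot and the tongue lies between them, with almost no force. Continue.

>>> apply_moves --moves '[0,0,0,-0.005,0,0,0.0,0,0,0,-0.005,0,0,0.0,0,0,0,-0.005,0,0,0.0,0,0,0,-0.005,0,0,0.0,0,0,0,0,0,0,0.0]'

```text
time_s: 15.9
tcp_pos: [0.5949, 0.1681, 0.0394]
ee_rot: [[0.035, -0.0, 0.999], [-0.999, 0.0, 0.035], [-0.0, -1.0, -0.0]]
contact_force: [-0.2, 0.9, -0.9]
gripper_width: 0.0238
```

Run:
```python
from h import *
from bench import robot
s,t=snap("9"); st=robot.state(); print(st["tcp_pos"],st["contact_force"],st["torque"])
a=cv2.resize(s["pixels"][148:202,320:375],None,fx=7,fy=7,interpolation=cv2.INTER_CUBIC)
b=cv2.resize(t["pixels"][168:222,110:165],None,fx=7,fy=7,interpolation=cv2.INTER_CUBIC)
cv2.imwrite("pics/c9z.png",np.hstack([a,b]))
```

```text
[0.59487535 0.16733589 0.03942899] [ 0.37093174  0.20946527 -1.2771844 ] [-0.10433112  0.02489321 -0.06938777]
```

View pics/c9z.png

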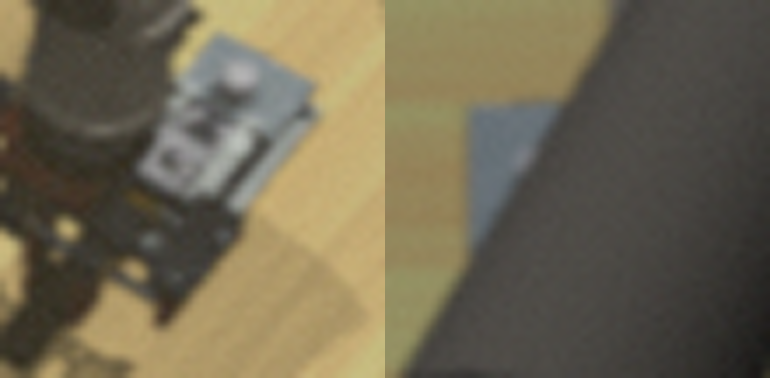

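>>> apply_moves --moves '[0,0,0,-0.005,0,0,0.0,0,0,0,-0.005,0,0,0.0,0,0,0,-0.005,0,0,0.0,0,0,0,-0.004,0,0,0.0,0,0,0,-0.003,0,0,0.0]'

```text
time_s: 16.62
tcp_pos: [0.5941, 0.1897, 0.0394]
ee_rot: [[0.034, 0.0, 0.999], [-0.999, 0.0, 0.034], [-0.0, -1.0, 0.0]]
contact_force: [-0.0, 0.3, -1.8]
gripper_width: 0.0238
```

Run:
```python
from h import *
from bench import robot
s,t=snap("10"); st=robot.state(); print(st["tcp_pos"],st["contact_force"],st["torque"])
a=cv2.resize(s["pixels"][148:202,320:375],None,fx=11,fy=11,interpolation=cv2.INTER_CUBIC)
cv2.imwrite("pics/c10z.png",a)
```

```text
[0.594104   0.18990975 0.03941709] [-0.38482534  0.50904239 -1.65277501] [-0.10233122  0.01354386 -0.03455336]
```

View pics/c10z.png

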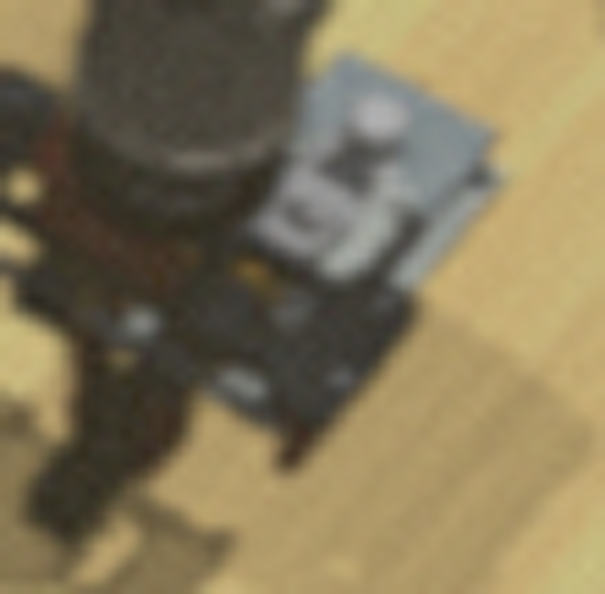

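>>> apply_moves --moves '[0,0,0,-0.003,0,0,0.0,0,0,0,-0.003,0,0,0.0,0,0,0,-0.002,0,0,0.0]'

```text
time_s: 17.1
tcp_pos: [0.5939, 0.1936, 0.0395]
ee_rot: [[0.032, -0.0, 0.999], [-0.999, -0.004, 0.032], [0.004, -1.0, -0.001]]
contact_force: [0.8, -9.2, 0.4]
gripper_width: 0.0238
```

>>> apply_moves --moves '[0,0,0,-0.002,0,0,0.0,0,0,0,-0.002,0,0,0.0]'

```text
time_s: 17.35
tcp_pos: [0.5938, 0.1959, 0.0396]
ee_rot: [[0.031, -0.0, 1.0], [-1.0, -0.006, 0.031], [0.006, -1.0, -0.001]]
contact_force: [-0.9, -11.1, 1.5]
gripper_width: 0.0241
```

>>> apply_moves --moves '[0,0,0,-0.002,0,0,0.0,0,0,0,-0.002,0,0,0.0]'

```text
time_s: 17.6
tcp_pos: [0.5937, 0.2011, 0.0395]
ee_rot: [[0.031, -0.0, 1.0], [-1.0, -0.004, 0.031], [0.004, -1.0, -0.001]]
contact_force: [-0.9, -6.0, 0.6]
gripper_width: 0.0241
```

>>> apply_moves --moves '[0,0,0,-0.002,0,0,0.0,0,0,0,-0.001,0,0,0.0]'

```text
time_s: 17.85
tcp_pos: [0.5936, 0.208, 0.0394]
ee_rot: [[0.034, 0.0, 0.999], [-0.999, -0.001, 0.034], [0.001, -1.0, 0.0]]
contact_force: [0.7, -4.1, -1.6]
gripper_width: 0.0241
```

Run:
```python
from h import *
from bench import robot
s,t=snap("11"); st=robot.state(); print(st["tcp_pos"],st["contact_force"],st["torque"])
a=cv2.resize(s["pixels"][148:202,320:375],None,fx=11,fy=11,interpolation=cv2.INTER_CUBIC)
cv2.imwrite("pics/c11z.png",a)
```

```text
[0.59358335 0.20790597 0.03942022] [-0.96044689 -2.82931264 -1.05517091] [-0.80693615  0.09284911  0.01747335]
```

View pics/c11z.png

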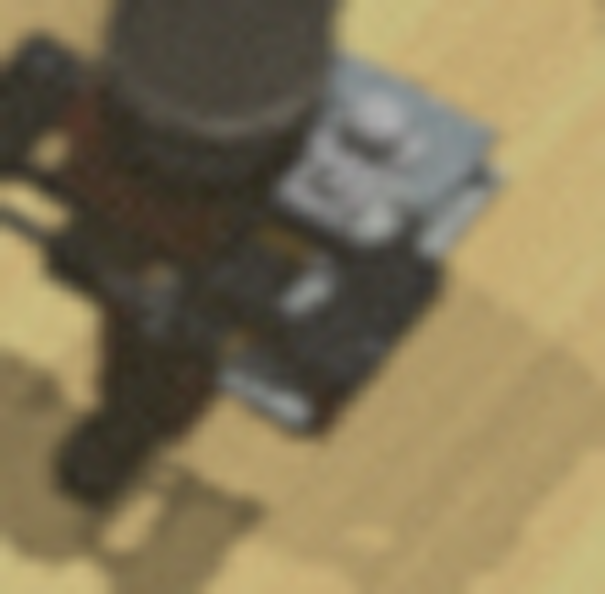

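The force peaked at 11 N, then dropped with a jump. I press a bit further to see whether it meets a firm stop.

>>> apply_moves --moves '[0,0,0,-0.001,0,0,0.0,0,0,0,-0.001,0,0,0.0,0,0,0,0,0,0,0.0]'

```text
time_s: 18.32
tcp_pos: [0.5935, 0.2081, 0.0395]
ee_rot: [[0.033, -0.0, 0.999], [-0.999, -0.002, 0.033], [0.002, -1.0, -0.0]]
contact_force: [-0.9, -7.2, 0.4]
gripper_width: 0.0239
```

>>> apply_moves --moves '[0,0,0,-0.001,0,0,0.0,0,0,0,-0.001,0,0,0.0,0,0,0,0,0,0,0.0]'

```text
time_s: 18.7
tcp_pos: [0.5935, 0.2082, 0.0395]
ee_rot: [[0.032, -0.0, 1.0], [-0.999, -0.004, 0.032], [0.004, -1.0, -0.0]]
contact_force: [-1.3, -11.6, 0.1]
gripper_width: 0.0235
```

>>> apply_moves --moves '[0,0,0,-0.002,0,0,0.0,0,0,0,-0.002,0,0,0.0,0,0,0,0,0,0,0.0]'

```text
time_s: 19.08
tcp_pos: [0.5935, 0.2086, 0.0395]
ee_rot: [[0.029, -0.0, 1.0], [-1.0, -0.008, 0.029], [0.008, -1.0, -0.001]]
contact_force: [-1.1, -17.7, 2.1]
gripper_width: 0.0236
```

>>> apply_moves --moves '[0,0,0,-0.002,0,0,0.0,0,0,0,0,0,0,0.0]'

```text
time_s: 19.32
tcp_pos: [0.5934, 0.2089, 0.0394]
ee_rot: [[0.028, -0.001, 1.0], [-1.0, -0.01, 0.028], [0.01, -1.0, -0.001]]
contact_force: [-0.7, -21.1, 2.7]
gripper_width: 0.024
```

It's a firm stop, 21 N with no motion, about 15 mm beyond first resistance. Back straight out and look.

>>> apply_moves --moves '[0,0,0,0.01,0,0,0.0,0,0,0,0.012,0,0,0.0,0,0,0,0.015,0,0,0.0,0,0,0,0.015,0,0,0.0,0,0,0,0.015,0,0,0.0,0,0,0,0.02,0,0,0.0,0,0,0,0.025,0,0,0.0,0,0,0,0.025,0,0,0.0,0,0,0,0.025,0,0,0.0,0,0,0,0.025,-0.015,0,0.0,0,0,0,0.025,-0.02,0,0.0,0,0,0,0,0,0,0.0]'

```text
time_s: 20.82
tcp_pos: [0.6021, 0.0028, 0.0774]
ee_rot: [[0.03, 0.005, 1.0], [-1.0, -0.001, 0.03], [0.001, -1.0, 0.005]]
contact_force: [0.3, -0.4, -1.0]
gripper_width: 0.0237
```

Run:
```python
from h import *
from bench import robot
s,t=snap("12"); st=robot.state(); print(st["tcp_pos"],st["contact_force"])
a=cv2.resize(s["pixels"][148:202,325:380],None,fx=7,fy=7,interpolation=cv2.INTER_CUBIC)
b=cv2.resize(t["pixels"][168:222,115:170],None,fx=7,fy=7,interpolation=cv2.INTER_CUBIC)
cv2.imwrite("pics/c12z.png",np.hstack([a,b]))
cv2.imwrite("pics/scene12.png",s["pixels"])
```

```text
[0.6007879  0.00683361 0.0751742 ] [-0.67826075  0.8270169  -1.76279527]
```

View pics/c12z.png

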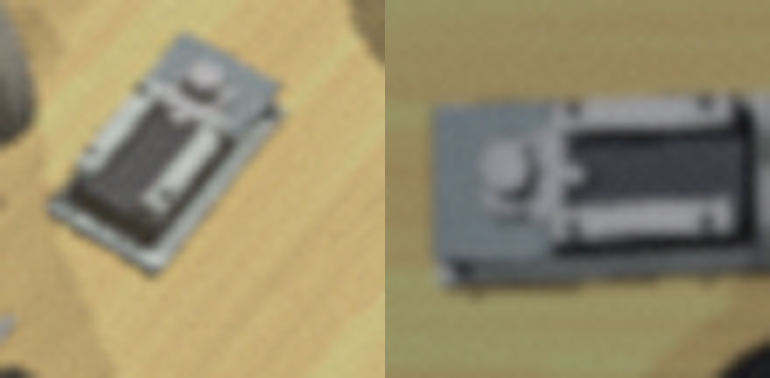

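View pics/scene12.png

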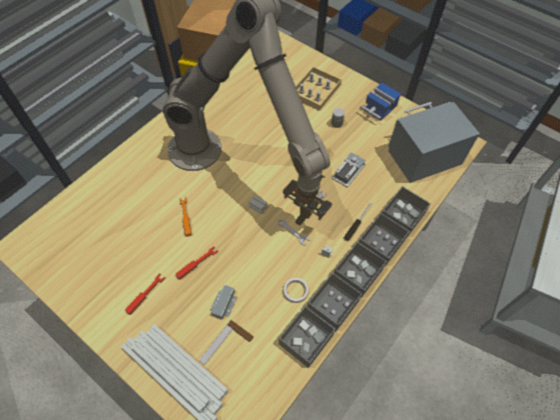

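Run:
```python
from h import *
t=load("top12")
a=cv2.resize(t["pixels"][176:208,122:156],None,fx=20,fy=20,interpolation=cv2.INTER_CUBIC)
cv2.imwrite("pics/c12p.png",a)
f=lambda p:((p[0]+.5)/7-.5+115,(p[1]+.5)/7-.5+168)
pin=ray(t,*f((122,165)),.059)
for n,p in(("tongue",(198,175)),("bar rear",(180,178)),("bar front",(153,178)),("jaw low front",(105,208))):
    q=ray(t,*f(p),.044); print(n,(q-pin)[:2]*1000)
# free area for laying the fork
for n,p in(("offcut",(268,252)),("wrench",(269,195)),("bracket",(264,147)),("tape",(328,144)),("orange",(327,342)),("orange2",(360,295)),("redtip",(352,254)),("jar",(77,257))): print(n,ray(load("top0"),*p,.01)[:2].round(3))
```

```text
tongue [ -1.33892527 -28.31777555]
bar rear [ -2.62531545 -20.59123362]
bar front [-2.56374163 -8.9155632 ]
jaw low front [-15.70383199  11.19815601]
offcut [ 0.408 -0.052]
wrench [ 0.585 -0.056]
bracket [ 0.74 -0.04]
tape [ 0.749 -0.243]
orange [ 0.142 -0.225]
orange2 [ 0.278 -0.328]
redtip [ 0.401 -0.308]
jar [0.396 0.527]
```

View pics/c12p.png

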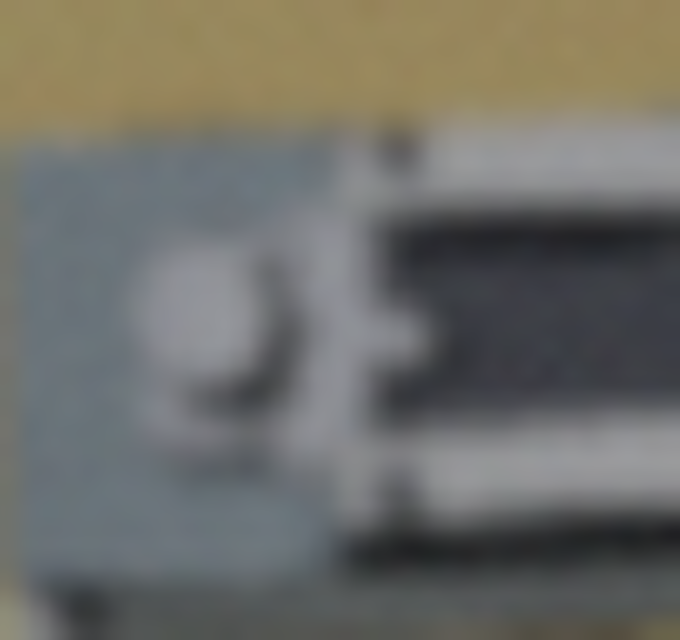

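The clip is home: relative to the pin, bar rear is -20.6, bar front -8.9, tongue -28 and jaw front +11 mm (expected -22.6, -8.6, -30.6, 12.3). The jaws are around the pin. Now I lay the fork on the free bench between the wrench (y about -0.05) and the fixture (y 0.25).

>>> apply_moves --moves '[0,0,0,-0.025,0,0,0.0,0,0,0,-0.02,0,0,0.0,0,0,0,0,0.02,0,0.0,0,0,0,0,0.02,0,0.0,0,0,0,0,0.015,0,0.0,0,0,0,0,0.006,0,0.0,0,0,0,0,0.003,0,0.0,0,0,0,0,0,0,0.0,0,0,0,0,0,0,0.0]'

```text
time_s: 22.05
tcp_pos: [0.5993, 0.0514, 0.011]
ee_rot: [[0.034, 0.001, 0.999], [-0.999, 0.0, 0.034], [-0.0, -1.0, 0.001]]
contact_force: [1.1, -0.3, -0.8]
gripper_width: 0.024
```

>>> apply_moves --moves '[0,0,0,0,0.002,0,0.0,0,0,0,0,0.0015,0,0.0,0,0,0,0,0,0,0.0,0,0,0,0,0,0,0.0]'

```text
time_s: 22.55
tcp_pos: [0.5989, 0.0514, 0.007]
ee_rot: [[0.034, -0.0, 0.999], [-0.999, 0.0, 0.034], [-0.0, -1.0, -0.0]]
contact_force: [0.5, 0.7, -1.0]
gripper_width: 0.0238
```

>>> apply_moves --moves '[0,0,0,0,0.001,0,0.0,0,0,0,0,0.0005,0,0.0,0,0,0,0,0,0,0.0]'

```text
time_s: 22.92
tcp_pos: [0.599, 0.0515, 0.0063]
ee_rot: [[0.034, 0.0, 0.999], [-0.999, 0.001, 0.034], [-0.001, -1.0, 0.0]]
contact_force: [-2.7, 1.2, 8.2]
gripper_width: 0.0239
```

Contact with the bench (8 N) comes at the height expected. Let go, rise and move off.

>>> apply_moves --moves '[0,0,0,0,0,0,0.05,0,0,0,0,0,0,0.06,0,0,0,0,0,0,0.06,0,0,0,0,0,0,0.06,0,0,0,0,0,0,0.06,0,0,0,0,-0.02,0,0.06,0,0,0,0,-0.03,0,0.06,0,0,0,0,-0.04,0,0.06,0,0,0,0,-0.05,0,0.06,0,0,0,0.05,-0.02,0,0.06,0,0,0,0.055,0,0,0.06,0,0,0,0.055,0,0,0.06,0,0,0,0.055,0,0,0.06,0,0,0,0.05,0,0,0.06,0,0,0,0,0,0,0.06,0,0,0,0,0,0,0.06]'

```text
time_s: 24.92
tcp_pos: [0.608, -0.213, 0.1662]
ee_rot: [[0.034, 0.001, 0.999], [-0.999, 0.001, 0.034], [-0.001, -1.0, 0.001]]
contact_force: [0.1, 1.3, -1.5]
gripper_width: 0.06
```

Run:
```python
from h import *
from bench import robot
s,t=snap("13"); st=robot.state(); print(st["tcp_pos"],st["contact_force"],st["time_s"])
cv2.imwrite("pics/top13.png",t["pixels"]);cv2.imwrite("pics/scene13.png",cv2.resize(s["pixels"][120:270,230:430],None,fx=3.5,fy=3.5,interpolation=cv2.INTER_CUBIC))
```

```text
[ 0.6083516  -0.211513    0.16574951] [ 0.45493647 -0.38001455 -0.48322149] 25.025
```

View pics/top13.png

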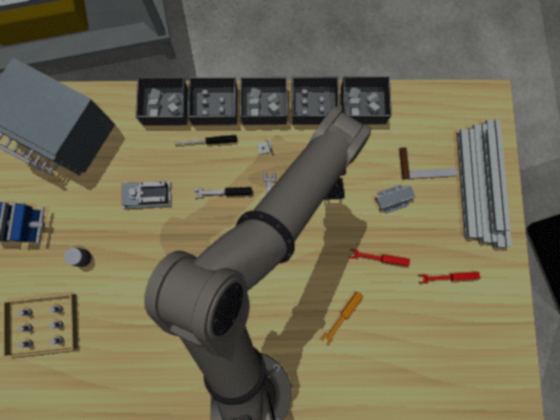

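View pics/scene13.png

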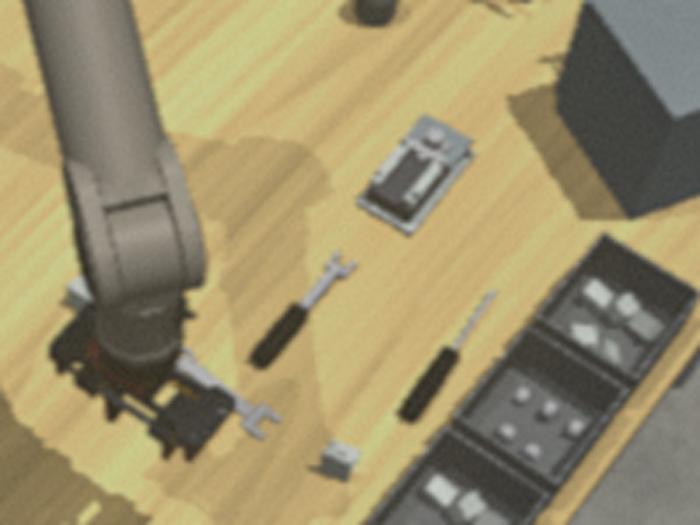

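The fork lies flat at top px (197–252, 192), between the wrench at (269,183) and the fixture at (147,194), touching neither. The clip is on the pin, the other things are where they were, and the gripper is clear. Handing in.

Run:
```python
from bench import robot
print(robot.hand_in())
```

```text
the job is handed in; nothing more can be done
None
```

The pivot pin is secured: the split clip is home in the groove. I handed the job in at about 25 s of the 59 s allowed, and it reports no verdict.

**Steps, in the order asked:**
- I drew the grey clip fork 149 mm out of its sleeve by the neck, let go of it on the bench, and took it again by the handle.
- With the fork I pushed the clip along the channel. The force rose to about 11 N, then dropped with a forward jump.
- The clip then met a firm stop about 15 mm past first resistance. It held there at 21 N with no further movement.
- I backed the fork out and laid it flat on the bench between the wrench and the fixture. It is about 40 mm from the wrench and 70 mm from the fixture.

**Last checks:**
- **Clip position:** in the top view, relative to the pin, the back bar is at -20.6 to -8.9 mm, the tongue at -28 mm and the jaw front at +11 mm. The seated values are -22.6 to -8.6, -30.6 and +12.3, so it agrees to about 2 mm, which is the camera accuracy.
- **Fork and surroundings:** the fork lies flat with the robot touching nothing. The other things on the bench look unmoved, though in the last pictures the arm partly hides the wrench and offcut.

**Disagreement:** the two cameras differed by about 5 mm in x, so I lined up the fork and channel within each view instead of across the two.

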